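# Turn up the tea stove under the kettle

## Robot

A 6-joint arm with a two-finger parallel gripper is mounted at the origin on the work surface. World frame = base frame: x ahead of the robot, y to its left, z up, the work surface at z = 0. Lengths are in mm, angles in degrees, forces in N, time in s.
With the tool pointing down it reaches from about 225 to 725 mm from the base axis. Payload 3.1 kg.
Tool frame: the origin (TCP) lies at the very end of the fingers, on their centre line; the grasp point (between the pads) lies 19 mm behind it (tcp_to_grasp is the x of the grasp point in the tool frame, in mm); x points along the fingers, y is the direction in which the jaws open and shut, and the axes are right-handed (so a half turn about x gives the same grasp; the last joint's range is limited). The gripper opens to 85 mm and grips with 20 to 120 N. Pads are 22 mm wide; open, the fingers measure 114 mm over their backs; the gripper's body (76 mm by 85 mm) begins 54 mm behind the grasp point. The pads swing forward as they close: fully open they stand 13 mm farther back than shut.
Start: joints at [-74.931, 2.75, 5.684, 92.934, 0, 82.678], TCP at [199.972, -485.416, 231.312] pointing down, gripper open.
Joint ranges: [-166.93, 166.93], [-56.73, 111.36], [-69.38, 81.34], [-121.58, 131.49], [-85.45, 84.26], [-180, 180]. Speed limits (degrees/s): [159.86, 159.86, 180, 180, 180, 180].

## Interface

Orientations are given as [roll, pitch, yaw] about the fixed x, y, z axes, in that order (R = Rz(yaw) Ry(pitch) Rx(roll)).
In Python, from bench import * gives the robot as it stands.
- The arm moves only by the tool move_arm, never from a script. Its argument "targets" is a list of rows, each an object of numbers: "x", "y", "z": the shift along the tool's x, y, z in m; "wx", "wy", "wz": the turn, a rotation vector about the tool's x, y, z in degrees; "claw": the closure in counts, from 0 (fully open) to 255 (shut). A call has exactly 8 rows; each row shifts and turns the commanded pose from where the row before left it, along the tool's axes as they then stand; what a row does not reach is not made up. A row lasts 1/10 s, in which the tool goes at most 50 mm and 8.59 degrees, less where a joint would pass 70% of its speed; a pose out of reach is approached as far as the arm can. A call is refused whole if a number of a shift passes 0.05 or a number of a turn 8.59, either way. A call with a gripper value outside its range is refused whole. The fingers move at their own pace and stop on an object; "squeeze" is the grip in N (left out, the last holds). Time passes only in rows, so rows that do not move let the fingers close, or fill a call up. It gives the time, the measured TCP pose, the force and the opening at its end, in the units of the state.
- sense(): the state, without advancing time (a new reading comes with each control period).
- snapshot(name): name is "scene" or "top"; returns a dict with "pixels" (420x560x3 uint8, red, green, blue), "intrinsics" (3x3 intrinsics, pixels), "dist_coeffs" ([k1, k2, p1, p2, k3] as OpenCV has them; the pictures are not rectified), "R" (3x3) and "t" (3): a world point X has camera coordinates R X + t. Camera axes: x right, y down, z forward; pixel columns grow to the right and rows downward; lengths in mm; the calibration is good to about 2 mm. A picture is of the moment at which its call begins. There is no depth.
- job_done(): hands the job in, once; it reports no verdict.
The state is a dict: "clock": time; "joints": joint angles; "joint_vel": joint speeds; "tau": joint torques, N m; "tool_pos": TCP position; "ee_rot": TCP orientation; "force": force on the tool from outside, world axes, zero at the start; "ft_torque": the same for the moment, N m; "finger_gap": finger opening in mm.
Only numpy, scipy, OpenCV 4.12 (cv2) and the standard library are available. Lean on these libraries where they do the work, as an engineer would, in place of code of your own. Each camera call takes 0.05 s, during which the arm holds its last target.

## Task

The tea stove has two hot plates, each with its own dial directly in front of it, and both dials are off. Turn the dial of the plate on which the kettle with the arched handle over its top stands three clicks clockwise, so that its pointer is at the third short mark after the long off mark, never going past it to the next one. Leave the other dial at off, do not push the kettle about, and let go of the dial.

Things in the scene. Friction and masses are not known exactly. Their poses are not given: they have to be found in the camera images.
- stove: Fixed steel tea stove, 360 (x) x 460 (y) mm, flat top 55 mm above the table. Origin: centre of its underside, on the table; x from dials to plates, y left, z up. Two dark round plates, radius 85, 4 mm above the top, at x 70, y +115 (left) and -115 mm (right). Dial axes at x -135, y +115 and -115 mm. Round each dial, 28 deg apart: one long thick mark (off), then clockwise five short ones.
- left_dial (a joint): Left (+y) dial, rad: 0 off, grows clockwise from above, detents 0.489 apart (third 1.466), snaps to the nearest when freed, stop at 2.443; a click takes 0.12 N m. Black upright grip bar, 52 long, 14 thick, 6 to 44 mm above the stove top, centred on the axis, on a foot of radius 26 mm. White line on its pointer end: at 0 it looks 70 deg anticlockwise of stove +x, third click 14 deg clockwise.
- right_dial (a joint): Dial of the right (-y) plate; in all ways the same as the left one.
- kettle: Loose dark iron kettle, 0.6 to 1.2 kg: round body, radius 65, 95 mm high, spout reaching 105 mm from its axis, thin arched handle over its top up to 172 mm. Stands on the middle of one of the two plates; a smaller brown teapot with a loop at its side stands on the other. Origin: centre of its underside.
Mind the look-alikes: they are no part of the job. Of the things like the kettle, leave any that is orange; of the rest the smaller one is meant.

How it is judged:
By the outcome, as a careful person would: the job done as asked, in the order asked, and still so for the second after the job is handed in, with the robot touching nothing.
It also fails if it takes over 38 s, if anything falls off the work surface, if the arm or the gripper's body presses on something with over 40 N, if the wrist force passes 120 N, or if a joint passes its speed limit or range.

## Working session

There is one attempt and no reset: what is moved stays moved. The work goes in short steps, Python scripts to look and compute and a tool call to move; the robot and the scene stay as the last step left them, time stands still between calls to the robot, and variables do not carry over. Pictures are saved under pics/ and viewed, and the job is handed in when it is done.

Besides the shell and the picture viewer there is one more tool, called as name(argument=value, ...), one argument or row to a line, values as JSON. move_arm: Moves the arm, as the interface text tells. Its arguments: {"type":"object","properties":{"targets":{"type":"array"},"squeeze":{"type":"number"}},"required":["targets"]}

```bash
mkdir -p pics; ls; python3 - <<'E'
from bench import *
import cv2,pickle
d={}
for n in ("scene","top"):
    s=snapshot(n); d[n]=s
    cv2.imwrite(f"pics/{n}0.png",cv2.cvtColor(s["pixels"],cv2.COLOR_RGB2BGR))
    print(n,s["intrinsics"],s["dist_coeffs"],s["R"],s["t"])
pickle.dump(d,open("snap0.pkl","wb"))
print(sense())
E
```

```text
pics
scene [[465.12477723   0.         276.95759933]
 [  0.         465.12477723 216.36809144]
 [  0.           0.           1.        ]] [-0.0461808  0.         0.         0.         0.       ] [[ 0.1194654   0.99280929  0.00759764]
 [ 0.83509583 -0.09634293 -0.54160225]
 [-0.53697577  0.07104749 -0.84060054]] [-192.48491638 -395.25551925 1392.26405447]
top [[466.25426743   0.         285.5054118 ]
 [  0.         466.25426743 205.39612208]
 [  0.           0.           1.        ]] [-0.13648311  0.          0.          0.          0.        ] [[-0.01701505 -0.99983516 -0.00633601]
 [-0.9944785   0.0175795  -0.10345757]
 [ 0.1035519   0.00454069 -0.99461369]] [ 132.19434195  553.83287365 1216.56811479]
{'clock': 0.1, 'joints': array([-7.49311675e+01,  2.79082340e+00,  5.59955029e+00,  9.29328865e+01,
        5.77339048e-04,  8.26800403e+01]), 'joint_vel': array([ 0.02182171, -0.07704409,  0.26844871, -0.0258069 ,  0.0597695 ,
       -0.05886561]), 'tau': array([ 2.18517656e-03, -3.39851010e+01,  3.20935643e+01,  1.58297288e-02,
       -1.97859135e-04, -1.90762755e-06]), 'tool_pos': array([ 199.83413435, -484.88287748,  230.2053727 ]), 'ee_rot': array([-97.5863813 ,  89.87583907, 104.80241024]), 'force': array([-0.35674852, -0.01565526, -0.63669785]), 'ft_torque': array([-0.00437091, -0.01472461, -0.00832548]), 'finger_gap': 85.52403924185093}
```

View pics/scene0.png

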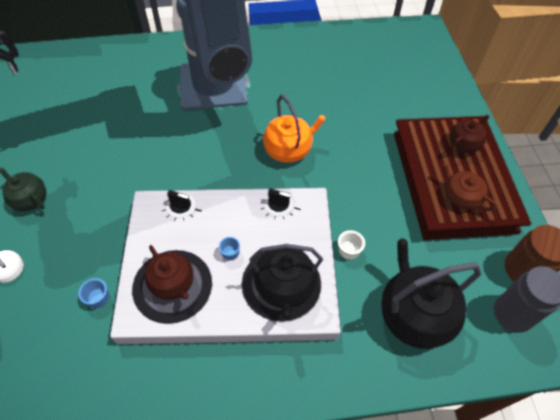

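View pics/top0.png

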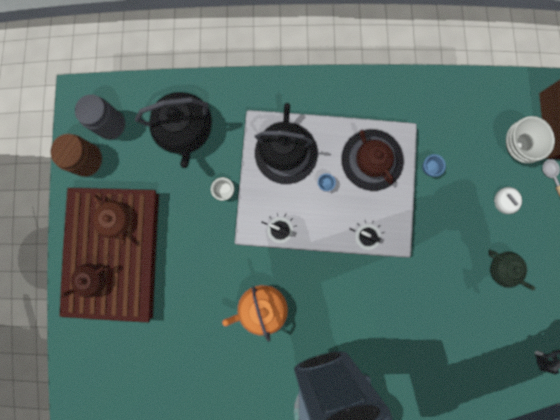

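The top picture shows three kettles with an arched handle: black on the stove's left plate (285,150), a larger black one on the table (180,122), and an orange one (262,310). The black one on the stove is meant: it isn't orange and it's the smaller of the rest. It stands on the left (+y, image-left) plate, so its dial is the one at (280,230). I'll confirm this in a crop.

```bash
python3 - <<'E'
import cv2
a=cv2.imread("pics/top0.png")[95:265,225:425]
cv2.imwrite("pics/c1.png",cv2.resize(a,None,fx=3.5,fy=3.5,interpolation=cv2.INTER_CUBIC))
a=cv2.imread("pics/top0.png")[205:261,250:400]
cv2.imwrite("pics/c2.png",cv2.resize(a,None,fx=5,fy=5,interpolation=cv2.INTER_CUBIC))
a=cv2.imread("pics/scene0.png")[180:350,110:345]
cv2.imwrite("pics/c3.png",cv2.resize(a,None,fx=3.4,fy=3.4,interpolation=cv2.INTER_CUBIC))
E
```

```text
(no output)
```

View pics/c1.png

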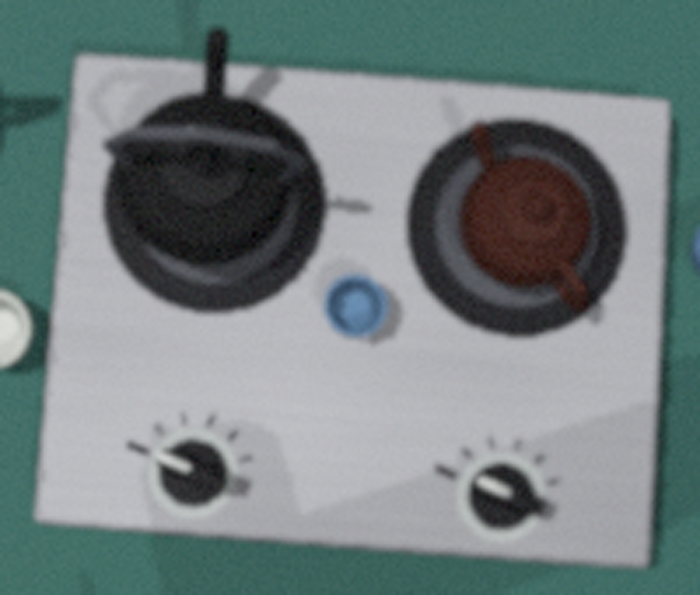

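View pics/c2.png

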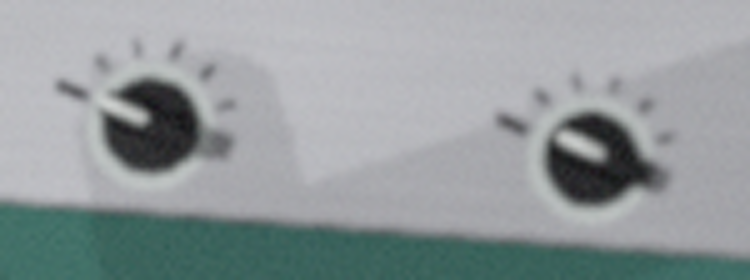

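View pics/c3.png

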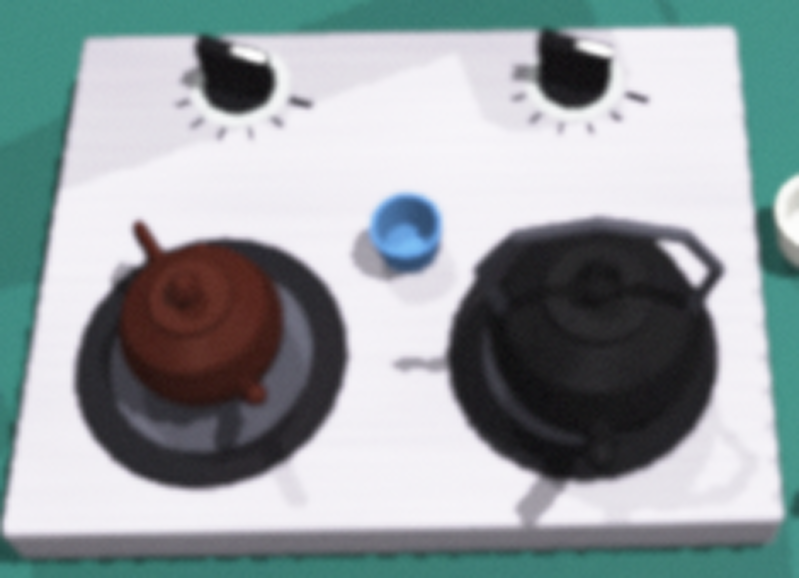

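Confirmed: the arched-handle kettle stands on the left (+y) plate, and its dial is at the left in the top crop c2, at (150,125). Both pointers are at the long mark. Next I fit the stove pose.

```bash
cat > h.py <<'E'
import numpy as np,cv2,pickle
def proj(s,P):
    r,_=cv2.Rodrigues(np.array(s["R"])); p,_=cv2.projectPoints(np.array(P,float).reshape(-1,3),r,np.array(s["t"],float),np.array(s["intrinsics"]),np.array(s["dist_coeffs"]))
    return p[:,0]
def st2w(q,P):
    P=np.array(P,float).reshape(-1,3);c,s=np.cos(q[2]),np.sin(q[2])
    return np.c_[q[0]+c*P[:,0]-s*P[:,1],q[1]+s*P[:,0]+c*P[:,1],P[:,2]]
E
python3 - <<'E'
from h import *
from scipy.optimize import least_squares
d=pickle.load(open("snap0.pkl","rb"))
f=lambda u,k,o:(np.array(u)+.5)/k-.5+np.array(o)
T=[((180,230,55),(78,53)),((180,-230,55),(670,98)),((-180,-230,55),(650,567)),((-180,230,55),(36,521)),((70,115,59),(215,203)),((70,-115,59),(518,228)),((-135,115,57),(192,472)),((-135,-115,57),(501,495))]
S=[((-180,-230,55),(85,38)),((-180,230,55),(737,27)),((180,230,55),(783,521)),((180,-230,55),(5,532))]
obs=[("top",P,f(u,3.5,(225,95))) for P,u in T]+[("scene",P,f(u,3.4,(110,180))) for P,u in S]
res=lambda q:np.concatenate([proj(d[n],st2w(q,P))[0]-u for n,P,u in obs])
for sel in (obs,obs[:8],obs[8:]):
    obs0=obs; rr=lambda q:np.concatenate([proj(d[n],st2w(q,P))[0]-u for n,P,u in sel])
    o=least_squares(rr,[450,0,0],loss="soft_l1"); q=o.x
    print(q[:2],np.degrees(q[2]),np.round(rr(q).reshape(-1,2),1).tolist(), st2w(q,[[-135,115,55],[-135,-115,55],[70,115,59]]).round(1).tolist())
    if sel is obs: pickle.dump(q,open("q.pkl","wb")); 
q=pickle.load(open("q.pkl","rb"))
for n,m,k,o in (("top","c2",5,(250,205)),("scene","c3",3.4,(110,180))):
    im=cv2.imread(f"pics/{m}.png")
    for sy in (115,-115):
        for i in range(6):
            a=np.radians(70-28*i); p=proj(d[n],st2w(q,[-135+42*np.cos(a),sy+42*np.sin(a),55]))[0]
            u=(p-o+.5)*k-.5; cv2.circle(im,tuple(int(round(x)) for x in u),2,(0,0,255),-1)
        for z in (55,99):
            u=(proj(d[n],st2w(q,[-135,sy,z]))[0]-o+.5)*k-.5; cv2.circle(im,tuple(int(round(x)) for x in u),3,(0,255,255),-1)
    cv2.imwrite(f"pics/{m}o.png",im)
E
```

```text
[612.90585821  11.36717819] -5.458643483279816 [[-0.5, 0.0], [0.2, 0.6], [-0.3, 0.5], [-0.7, 0.2], [-0.2, -0.2], [-0.2, -0.5], [0.2, 0.4], [-0.0, 0.6], [-0.2, -0.2], [-0.5, -0.0], [0.5, 0.3], [-1.8, 1.4]] [[489.5, 138.7, 55.0], [467.6, -90.3, 55.0], [693.5, 119.2, 59.0]]
[613.48065524  10.85608745] -5.380727562460718 [[-0.4, -0.1], [0.3, 0.3], [-0.0, 0.1], [-0.4, 0.1], [-0.1, -0.3], [-0.1, -0.8], [0.4, 0.2], [0.2, 0.3]] [[489.9, 138.0, 55.0], [468.3, -91.0, 55.0], [694.0, 118.8, 59.0]]
[611.78870301  12.26201585] -5.565816782810433 [[0.3, -0.8], [-0.0, -0.3], [0.7, -0.1], [-1.4, 0.6]] [[488.6, 139.8, 55.0], [466.3, -89.1, 55.0], [692.6, 119.9, 59.0]]
```

View pics/c2o.png

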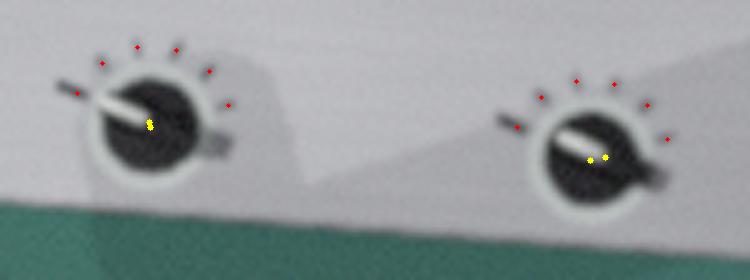

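View pics/c3o.png

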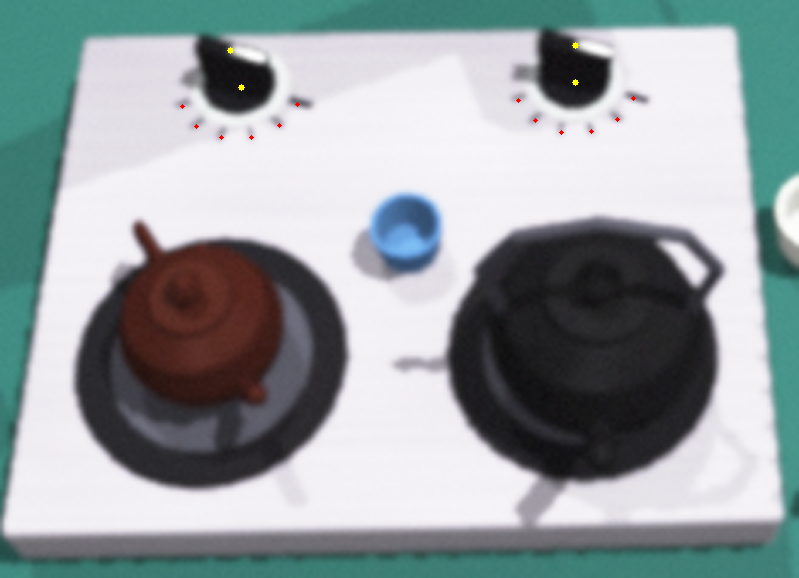

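```bash
cat >> h.py <<'E'
from scipy.spatial.transform import Rotation as Ro
def Rt(s): return Ro.from_euler("xyz",s["ee_rot"],degrees=True).as_matrix()
def rep(s,tgt=None):
    R=Rt(s); y=R[:,1]
    print("t",s["clock"],"pos",s["tool_pos"].round(1),"xaxis",R[:,0].round(4),"yang",np.degrees(np.arctan2(y[1],y[0])).round(2),"j",s["joints"].round(1),"F",s["force"].round(1),"M",s["ft_torque"].round(2),"gap",round(float(s["finger_gap"]),1))
    if tgt is not None: print("tool shift mm",(R.T@(np.array(tgt)-s["tool_pos"])).round(1))
E
python3 - <<'E'
from bench import *
from h import *
rep(sense(),[489.6,138.5,231]); print(Rt(sense()).round(3))
d=pickle.load(open("snap0.pkl","rb"))
E
```

```text
t 0.1 pos [ 199.8 -484.9  230.2] xaxis [-6.0e-04  2.1e-03 -1.0e+00] yang -67.61 j [-74.9   2.8   5.6  92.9   0.   82.7] F [-0.4 -0.  -0.6] M [-0.   -0.01 -0.01] gap 85.5
tool shift mm [ 4.000e-01 -4.660e+02 -5.054e+02]
[[-0.001  0.381 -0.925]
 [ 0.002 -0.925 -0.381]
 [-1.    -0.002 -0.   ]]
```

move_arm(
  targets=[
    {"wx": -8.5},
    {"wx": -8.5},
    {"wx": -8.5},
    {"wx": -8.5},
    {"wx": -8.5},
    {"wx": -8.5},
    {"wx": -8.5},
    {"wx": -8.1},
  ],
)

```text
validation failed for argument at $.ta...
```

move_arm(
  targets=[
    {"y": 0.018, "z": -0.039},
    {"y": 0.018, "z": -0.039},
    {"y": 0.018, "z": -0.039},
    {"y": 0.018, "z": -0.039},
    {"y": 0.018, "z": -0.039},
    {"y": 0.018, "z": -0.039},
    {"y": 0.018, "z": -0.039},
    {"y": 0.018, "z": -0.039},
  ],
)

```text
validation failed for argument at $.ta...
```

move_arm(
  targets=[
    {"y": 0.018, "z": -0.039},
    {"y": 0.018, "z": -0.039},
    {"y": 0.018, "z": -0.039},
    {"y": 0.018, "z": -0.039},
    {"y": 0.018, "z": -0.039},
    {"y": 0.018, "z": -0.039},
    {"y": 0.018, "z": -0.039},
    {"y": 0.018, "z": -0.039},
  ],
)

```text
validation failed for argument at $.ta...
```

move_arm(
  targets=[
    {"wx": -8.5},
    {"wx": -8.5},
    {"wx": -8.5},
    {"wx": -8.5},
    {"wx": -8.5},
    {"wx": -8.5},
    {"wx": -8.5},
    {"wx": -8.5},
  ],
)

```text
validation failed for argument at $.ta...
```

move_arm(
  targets=[
    {"wx": -8.5},
    {"wx": -8.5},
    {"wx": -8.5},
    {"wx": -8.5},
    {"wx": -8.5},
    {"wx": -8.5},
    {"wx": -8.5},
    {"wx": -8.5},
  ],
)

```text
validation failed for argument at $.ta...
```

```bash
python3 - <<'E'
from bench import *
from h import *
rep(sense(),[489.6,138.5,231])
E
```

```text
t 0.1 pos [ 199.8 -484.9  230.2] xaxis [-6.0e-04  2.1e-03 -1.0e+00] yang -67.61 j [-74.9   2.8   5.6  92.9   0.   82.7] F [-0.4 -0.  -0.6] M [-0.   -0.01 -0.01] gap 85.5
tool shift mm [ 4.000e-01 -4.660e+02 -5.054e+02]
```

All fields are probably required in every row.

move_arm(
  targets=[
    {"x": 0, "y": 0, "z": 0, "wx": -8.5, "wy": 0, "wz": 0, "claw": 0},
    {"x": 0, "y": 0, "z": 0, "wx": -8.5, "wy": 0, "wz": 0, "claw": 0},
    {"x": 0, "y": 0, "z": 0, "wx": -8.5, "wy": 0, "wz": 0, "claw": 0},
    {"x": 0, "y": 0, "z": 0, "wx": -8.5, "wy": 0, "wz": 0, "claw": 0},
    {"x": 0, "y": 0, "z": 0, "wx": -8.5, "wy": 0, "wz": 0, "claw": 0},
    {"x": 0, "y": 0, "z": 0, "wx": -8.5, "wy": 0, "wz": 0, "claw": 0},
    {"x": 0, "y": 0, "z": 0, "wx": -8.5, "wy": 0, "wz": 0, "claw": 0},
    {"x": 0, "y": 0, "z": 0, "wx": -8.1, "wy": 0, "wz": 0, "claw": 0},
  ],
)

```text
clock: 0.9
tool_pos: [199.9, -485.1, 230.6]
ee_rot: [-165.7, 89.9, 104.6]
force: [0.0, -0.7, 0.1]
finger_gap: 85.4
```

move_arm(
  targets=[
    {"x": 0, "y": 0.018, "z": -0.039, "wx": 0, "wy": 0, "wz": 0, "claw": 0},
    {"x": 0, "y": 0.018, "z": -0.039, "wx": 0, "wy": 0, "wz": 0, "claw": 0},
    {"x": 0, "y": 0.018, "z": -0.039, "wx": 0, "wy": 0, "wz": 0, "claw": 0},
    {"x": 0, "y": 0.018, "z": -0.039, "wx": 0, "wy": 0, "wz": 0, "claw": 0},
    {"x": 0, "y": 0.018, "z": -0.039, "wx": 0, "wy": 0, "wz": 0, "claw": 0},
    {"x": 0, "y": 0.018, "z": -0.039, "wx": 0, "wy": 0, "wz": 0, "claw": 0},
    {"x": 0, "y": 0.018, "z": -0.039, "wx": 0, "wy": 0, "wz": 0, "claw": 0},
    {"x": 0, "y": 0.018, "z": -0.039, "wx": 0, "wy": 0, "wz": 0, "claw": 0},
  ],
)

```text
clock: 1.7
tool_pos: [344.2, -171.7, 230.9]
ee_rot: [-145.7, 90.0, 124.2]
force: [0.3, 0.3, 0.2]
finger_gap: 85.7
```

move_arm(
  targets=[
    {"x": 0, "y": 0.018, "z": -0.039, "wx": 0, "wy": 0, "wz": 0, "claw": 0},
    {"x": 0, "y": 0.018, "z": -0.039, "wx": 0, "wy": 0, "wz": 0, "claw": 0},
    {"x": 0, "y": 0.018, "z": -0.039, "wx": 0, "wy": 0, "wz": 0, "claw": 0},
    {"x": 0, "y": 0.018, "z": -0.039, "wx": 0, "wy": 0, "wz": 0, "claw": 0},
    {"x": 0, "y": 0.018, "z": -0.039, "wx": 0, "wy": 0, "wz": 0, "claw": 0},
    {"x": 0, "y": 0.018, "z": -0.039, "wx": 0, "wy": 0, "wz": 0, "claw": 0},
    {"x": 0, "y": 0.018, "z": -0.039, "wx": 0, "wy": 0, "wz": 0, "claw": 0},
    {"x": 0, "y": 0.018, "z": -0.039, "wx": 0, "wy": 0, "wz": 0, "claw": 0},
  ],
)

```text
clock: 2.5
tool_pos: [488.2, 140.4, 230.7]
ee_rot: [-64.7, 90.0, -154.7]
force: [0.7, -0.2, -0.8]
finger_gap: 85.4
```

move_arm(
  targets=[
    {"x": 0, "y": 0, "z": 0, "wx": -8.5, "wy": 0, "wz": 0, "claw": 0},
    {"x": 0, "y": 0, "z": 0, "wx": -8.5, "wy": 0, "wz": 0, "claw": 0},
    {"x": 0, "y": 0, "z": 0, "wx": -8.5, "wy": 0, "wz": 0, "claw": 0},
    {"x": 0, "y": 0, "z": 0, "wx": -8.5, "wy": 0, "wz": 0, "claw": 0},
    {"x": 0, "y": 0, "z": 0, "wx": -8.5, "wy": 0, "wz": 0, "claw": 0},
    {"x": 0, "y": 0, "z": 0, "wx": -8.5, "wy": 0, "wz": 0, "claw": 0},
    {"x": 0, "y": 0, "z": 0, "wx": -8.5, "wy": 0, "wz": 0, "claw": 0},
    {"x": 0, "y": 0, "z": 0, "wx": -8.5, "wy": 0, "wz": 0, "claw": 0},
  ],
)

```text
clock: 3.3
tool_pos: [487.7, 138.5, 230.6]
ee_rot: [-151.5, 89.9, -173.2]
force: [-0.4, -0.3, 0.6]
finger_gap: 85.4
```

move_arm(
  targets=[
    {"x": 0, "y": 0, "z": 0, "wx": -8.5, "wy": 0, "wz": 0, "claw": 0},
    {"x": 0, "y": 0, "z": 0, "wx": -8.5, "wy": 0, "wz": 0, "claw": 0},
    {"x": 0, "y": 0, "z": 0, "wx": -8.5, "wy": 0, "wz": 0, "claw": 0},
    {"x": 0, "y": 0, "z": 0, "wx": -8.5, "wy": 0, "wz": 0, "claw": 0},
    {"x": 0, "y": 0, "z": 0, "wx": -8.5, "wy": 0, "wz": 0, "claw": 0},
    {"x": 0, "y": 0, "z": 0, "wx": -8.5, "wy": 0, "wz": 0, "claw": 0},
    {"x": 0, "y": 0, "z": 0, "wx": -8.5, "wy": 0, "wz": 0, "claw": 0},
    {"x": 0, "y": 0, "z": 0, "wx": -8.5, "wy": 0, "wz": 0, "claw": 0},
  ],
)

```text
clock: 4.1
tool_pos: [487.7, 138.5, 230.6]
ee_rot: [141.4, 89.9, -172.3]
force: [0.5, -0.3, 0.3]
finger_gap: 85.8
```

```bash
python3 - <<'E'
from bench import *
from h import *
rep(sense(),[489.6,138.5,231])
E
```

```text
t 4.1 pos [487.7 138.5 230.6] xaxis [-1.4e-03 -2.0e-04 -1.0e+00] yang 136.34 j [  8.3   0.1   2.9  92.9   0.  -38.1] F [ 0.5 -0.3  0.3] M [ 0.02 -0.03  0.  ] gap 85.8
tool shift mm [-0.4 -1.4  1.3]
```

move_arm(
  targets=[
    {"x": 0, "y": 0, "z": 0, "wx": -8.5, "wy": 0, "wz": 0, "claw": 0},
    {"x": 0, "y": 0, "z": 0, "wx": -8.5, "wy": 0, "wz": 0, "claw": 0},
    {"x": 0, "y": -0.0017, "z": 0.0008, "wx": -1.3, "wy": 0, "wz": 0, "claw": 0},
    {"x": 0.04, "y": 0, "z": 0, "wx": 0, "wy": 0, "wz": 0, "claw": 0},
    {"x": 0.04, "y": 0, "z": 0, "wx": 0, "wy": 0, "wz": 0, "claw": 0},
    {"x": 0.02, "y": 0, "z": 0, "wx": 0, "wy": 0, "wz": 0, "claw": 0},
    {"x": 0, "y": 0, "z": 0, "wx": 0, "wy": 0, "wz": 0, "claw": 0},
    {"x": 0, "y": 0, "z": 0, "wx": 0, "wy": 0, "wz": 0, "claw": 0},
  ],
  squeeze=30,
)

```text
clock: 4.9
tool_pos: [489.8, 138.4, 131.3]
ee_rot: [126.4, 90.0, -169.4]
force: [-0.3, 0.0, 0.6]
finger_gap: 85.4
```

```bash
python3 - <<'E'
from bench import *
from h import *
rep(sense(),[489.6,138.5,71])
for n,b in (("scene",(150,260,200,350)),("top",(180,290,215,365))):
    s=snapshot(n); a=cv2.cvtColor(s["pixels"],cv2.COLOR_RGB2BGR)[b[0]:b[1],b[2]:b[3]]
    cv2.imwrite(f"pics/{n}1.png",cv2.resize(a,None,fx=5,fy=5,interpolation=cv2.INTER_CUBIC))
E
```

```text
t 4.9 pos [489.8 138.4 131.3] xaxis [-8.e-04 -1.e-04 -1.e+00] yang 154.21 j [  8.2   0.5  -8.   81.6  -0.  -56. ] F [-0.3  0.   0.6] M [-0.01 -0.05 -0.03] gap 85.4
tool shift mm [60.3  0.2  0. ]
```

View pics/scene1.png

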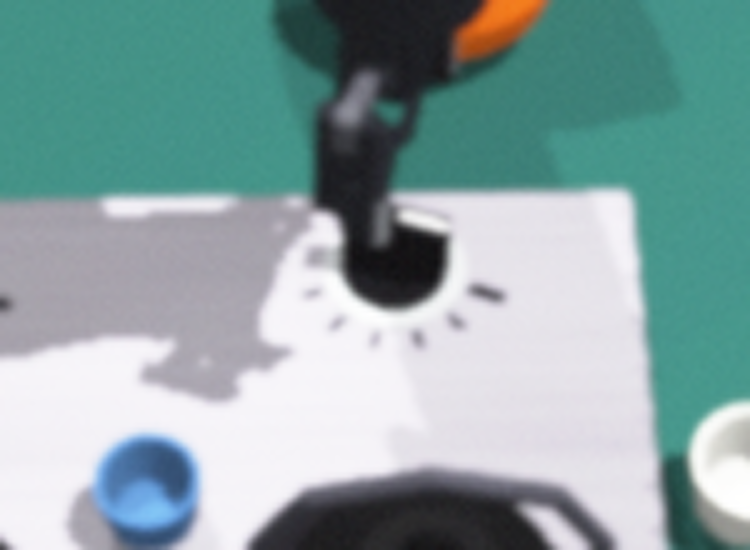

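The gripper is centred over the dial with the bar between the jaws. The white line (425,222 in the crop) is at the long mark. I'll descend and grip.

move_arm(
  targets=[
    {"x": 0.02, "y": 0, "z": 0, "wx": 0, "wy": 0, "wz": 0, "claw": 0},
    {"x": 0.02, "y": 0, "z": 0, "wx": 0, "wy": 0, "wz": 0, "claw": 0},
    {"x": 0.02, "y": 0, "z": 0, "wx": 0, "wy": 0, "wz": 0, "claw": 0},
    {"x": 0, "y": 0, "z": 0, "wx": -0.4, "wy": 0, "wz": 0, "claw": 0},
    {"x": 0, "y": 0, "z": 0, "wx": 0, "wy": 0, "wz": 0, "claw": 120},
    {"x": 0, "y": 0, "z": 0, "wx": 0, "wy": 0, "wz": 0, "claw": 170},
    {"x": 0, "y": 0, "z": 0, "wx": 0, "wy": 0, "wz": 0, "claw": 200},
    {"x": 0, "y": 0, "z": 0, "wx": 0, "wy": 0, "wz": 0, "claw": 220},
  ],
  squeeze=30,
)

```text
clock: 5.8
tool_pos: [490.8, 138.6, 72.6]
ee_rot: [-55.2, 89.9, 9.5]
force: [-1.2, -1.3, -1.6]
finger_gap: 28.0
```

move_arm(
  targets=[
    {"x": 0, "y": 0, "z": 0, "wx": 0, "wy": 0, "wz": 0, "claw": 235},
    {"x": 0, "y": 0, "z": 0, "wx": 0, "wy": 0, "wz": 0, "claw": 255},
    {"x": 0, "y": 0, "z": 0, "wx": 0, "wy": 0, "wz": 0, "claw": 255},
    {"x": 0, "y": 0, "z": 0, "wx": 0, "wy": 0, "wz": 0, "claw": 255},
    {"x": 0, "y": 0, "z": 0, "wx": 0, "wy": 0, "wz": 0, "claw": 255},
    {"x": 0, "y": 0, "z": 0, "wx": 0, "wy": 0, "wz": 0, "claw": 255},
    {"x": 0, "y": 0, "z": 0, "wx": 0, "wy": 0, "wz": 0, "claw": 255},
    {"x": 0, "y": 0, "z": 0, "wx": 0, "wy": 0, "wz": 0, "claw": 255},
  ],
  squeeze=30,
)

```text
clock: 6.6
tool_pos: [489.4, 139.1, 72.2]
ee_rot: [53.0, 89.9, 117.7]
force: [-4.5, 2.1, 5.9]
finger_gap: 13.5
```

```bash
python3 - <<'E'
from bench import *
from h import *
rep(sense(),[489.6,138.5,71])
E
```

```text
t 6.6 pos [489.4 139.1  72.2] xaxis [-7.0e-04  1.3e-03 -1.0e+00] yang 154.7 j [  8.3   1.8 -13.4  74.8   0.1 -56.4] F [-4.5  2.1  5.9] M [ 0.28  0.76 -0.11] gap 13.5
tool shift mm [ 1.2 -0.4 -0.5]
```

move_arm(
  targets=[
    {"x": 0, "y": 0, "z": 0, "wx": 5.25, "wy": 0, "wz": 0, "claw": 255},
    {"x": 0, "y": 0, "z": 0, "wx": 5.25, "wy": 0, "wz": 0, "claw": 255},
    {"x": 0, "y": 0, "z": 0, "wx": 5.25, "wy": 0, "wz": 0, "claw": 255},
    {"x": 0, "y": 0, "z": 0, "wx": 5.25, "wy": 0, "wz": 0, "claw": 255},
    {"x": 0, "y": 0, "z": 0, "wx": 5.25, "wy": 0, "wz": 0, "claw": 255},
    {"x": 0, "y": 0, "z": 0, "wx": 5.25, "wy": 0, "wz": 0, "claw": 255},
    {"x": 0, "y": 0, "z": 0, "wx": 5.25, "wy": 0, "wz": 0, "claw": 255},
    {"x": 0, "y": 0, "z": 0, "wx": 5.25, "wy": 0, "wz": 0, "claw": 255},
  ],
  squeeze=30,
)

```text
clock: 7.4
tool_pos: [489.9, 138.5, 72.2]
ee_rot: [-62.5, 90.0, -40.0]
force: [-2.0, 0.1, 4.9]
finger_gap: 13.5
```

```bash
python3 - <<'E'
from bench import *
from h import *
rep(sense(),[489.6,138.5,71])
for n,b in (("scene",(150,260,200,350)),):
    s=snapshot(n); a=cv2.cvtColor(s["pixels"],cv2.COLOR_RGB2BGR)[b[0]:b[1],b[2]:b[3]]
    cv2.imwrite(f"pics/{n}2.png",cv2.resize(a,None,fx=5,fy=5,interpolation=cv2.INTER_CUBIC))
E
```

```text
t 7.4 pos [489.9 138.5  72.2] xaxis [ 4.e-04 -3.e-04 -1.e+00] yang 112.5 j [  8.2   1.9 -13.4  74.7  -0.  -14.3] F [-2.   0.1  4.9] M [-0.1   0.58  0.05] gap 13.5
tool shift mm [ 1.2  0.2 -0.3]
```

View pics/scene2.png

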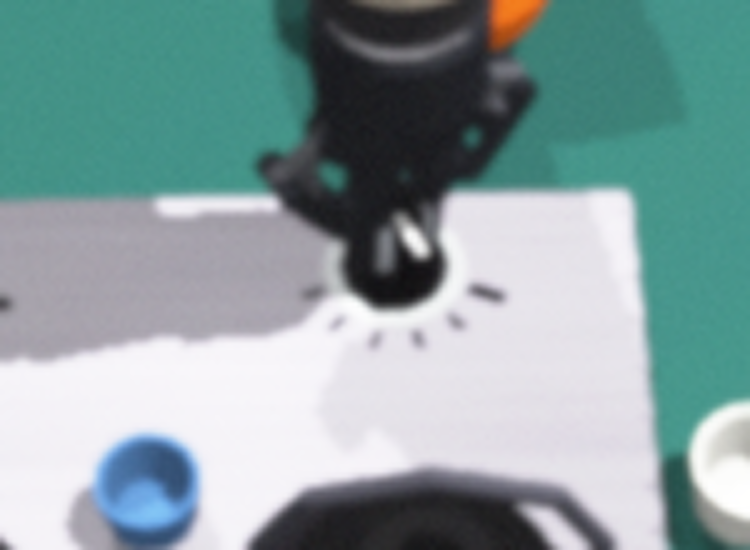

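The white line (412,235) has turned with the gripper to halfway between the first and second clicks. I'll do the remaining 42°.

move_arm(
  targets=[
    {"x": 0, "y": 0, "z": 0, "wx": 6, "wy": 0, "wz": 0, "claw": 255},
    {"x": 0, "y": 0, "z": 0, "wx": 6, "wy": 0, "wz": 0, "claw": 255},
    {"x": 0, "y": 0, "z": 0, "wx": 6, "wy": 0, "wz": 0, "claw": 255},
    {"x": 0, "y": 0, "z": 0, "wx": 6, "wy": 0, "wz": 0, "claw": 255},
    {"x": 0, "y": 0, "z": 0, "wx": 6, "wy": 0, "wz": 0, "claw": 255},
    {"x": 0, "y": 0, "z": 0, "wx": 6, "wy": 0, "wz": 0, "claw": 255},
    {"x": 0, "y": 0, "z": 0, "wx": 4, "wy": 0, "wz": 0, "claw": 255},
    {"x": 0, "y": 0, "z": 0, "wx": 2, "wy": 0, "wz": 0, "claw": 255},
  ],
  squeeze=30,
)

```text
clock: 8.25
tool_pos: [489.9, 137.7, 72.2]
ee_rot: [-62.1, 89.9, -81.5]
force: [-1.9, -2.4, 6.0]
finger_gap: 13.2
```

```bash
python3 - <<'E'
from bench import *
from h import *
rep(sense(),[489.6,138.5,71])
for n,b in (("scene",(150,260,200,350)),):
    s=snapshot(n); a=cv2.cvtColor(s["pixels"],cv2.COLOR_RGB2BGR)[b[0]:b[1],b[2]:b[3]]
    cv2.imwrite(f"pics/{n}3.png",cv2.resize(a,None,fx=5,fy=5,interpolation=cv2.INTER_CUBIC))
E
```

```text
t 8.25 pos [489.9 137.7  72.2] xaxis [ 3.e-04 -2.e-03 -1.e+00] yang 70.58 j [  8.2   1.8 -13.4  74.7  -0.1  27.6] F [-1.9 -2.4  6. ] M [-0.43  0.64  0.07] gap 13.2
tool shift mm [ 1.2  0.7 -0.6]
```

View pics/scene3.png

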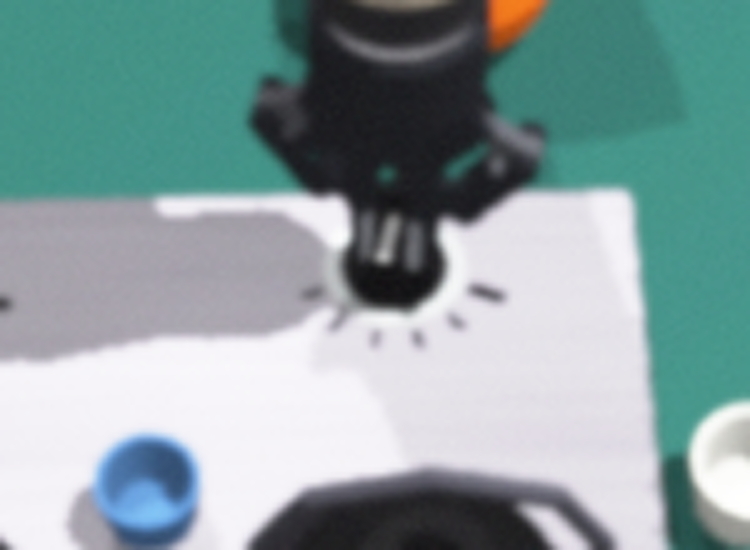

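The line (390,238) points at the third short mark (377,338). I'll open and go up.

move_arm(
  targets=[
    {"x": 0, "y": 0, "z": 0, "wx": 0, "wy": 0, "wz": 0, "claw": 255},
    {"x": 0, "y": 0, "z": 0, "wx": 0, "wy": 0, "wz": 0, "claw": 200},
    {"x": 0, "y": 0, "z": 0, "wx": 0, "wy": 0, "wz": 0, "claw": 100},
    {"x": 0, "y": 0, "z": 0, "wx": 0, "wy": 0, "wz": 0, "claw": 0},
    {"x": 0, "y": 0, "z": 0, "wx": 0, "wy": 0, "wz": 0, "claw": 0},
    {"x": 0, "y": 0, "z": 0, "wx": 0, "wy": 0, "wz": 0, "claw": 0},
    {"x": 0, "y": 0, "z": 0, "wx": 0, "wy": 0, "wz": 0, "claw": 0},
    {"x": 0, "y": 0, "z": 0, "wx": 0, "wy": 0, "wz": 0, "claw": 0},
  ],
)

```text
clock: 9.1
tool_pos: [489.9, 138.5, 71.3]
ee_rot: [176.7, 90.0, 157.4]
force: [-0.1, -0.1, -0.7]
finger_gap: 85.2
```

move_arm(
  targets=[
    {"x": -0.01, "y": 0, "z": 0, "wx": 0, "wy": 0, "wz": 0, "claw": 0},
    {"x": -0.02, "y": 0, "z": 0, "wx": 0, "wy": 0, "wz": 0, "claw": 0},
    {"x": -0.03, "y": 0, "z": 0, "wx": 0, "wy": 0, "wz": 0, "claw": 0},
    {"x": -0.04, "y": 0, "z": 0, "wx": 0, "wy": 0, "wz": 0, "claw": 0},
    {"x": -0.04, "y": 0, "z": 0, "wx": 0, "wy": 0, "wz": 0, "claw": 0},
    {"x": -0.03, "y": 0, "z": 0, "wx": 0, "wy": 0, "wz": 0, "claw": 0},
    {"x": 0, "y": 0, "z": 0, "wx": 0, "wy": 0, "wz": 0, "claw": 0},
    {"x": 0, "y": 0, "z": 0, "wx": 0, "wy": 0, "wz": 0, "claw": 0},
  ],
)

```text
clock: 9.9
tool_pos: [490.7, 138.6, 242.9]
ee_rot: [28.0, 89.8, 8.7]
force: [0.1, -0.4, -0.6]
finger_gap: 85.3
```

```bash
python3 - <<'E'
from bench import *
from h import *
rep(sense())
s=snapshot("scene"); a=cv2.cvtColor(s["pixels"],cv2.COLOR_RGB2BGR)[180:350,110:345]
a=cv2.resize(a,None,fx=3.4,fy=3.4,interpolation=cv2.INTER_CUBIC); cv2.imwrite("pics/scene4.png",a)
E
```

```text
t 9.9 pos [490.7 138.6 242.9] xaxis [ 3.1e-03  5.0e-04 -1.0e+00] yang 70.69 j [ 8.2  0.5  4.7 94.   0.  27.5] F [ 0.1 -0.4 -0.6] M [ 0.03  0.02 -0.  ] gap 85.3
```

View pics/scene4.png

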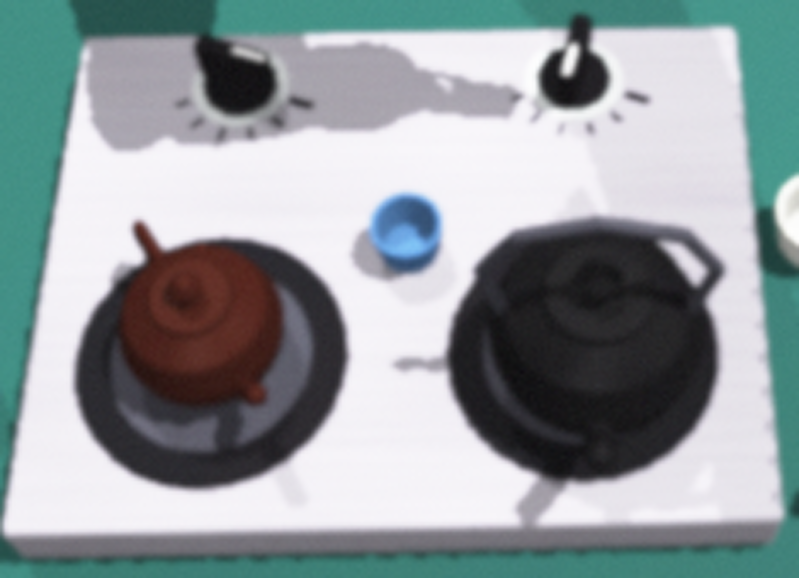

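The released dial's white line (570,58) points to the third short mark (561,131). The other dial is still at off and the kettle hasn't moved.

```bash
python3 -c "
from bench import *
print(job_done())"
```

```text
the job is handed in; nothing more can be done
None
```

I turned the left (+y) dial three clicks clockwise, let go of it, backed the arm off and handed the job in at about 10 s of the 38 s allowed. The kettle with the arched handle stands on the left plate. The larger black kettle and the orange one are off the stove.

- **Turn:** the gripper's measured turn was 84.1°, against 84° for three clicks.
- **After release:** the last picture shows the pointer at the third short mark and the right dial still at off. The kettle is where it was, and the gripper is open about 145 mm above the dial.
- **Forces:** the highest wrist force I read between moves was about 8 N. No check failed or disagreed.

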